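Find the flint block and hold it in the light gate

TASK

Two of the three look-alike glass blocks on the board are light crown glass and one is dense flint, twice as heavy: find the flint by lifting, gripping a block only by its two frosted faces and never touching a polished face, and stand any lighter block you lifted back upright where it stood. Then hold the flint block still in the middle of the light gate, midway between lamp and receiver with its centre on the beam, upright and with the polished faces square to the beam, and finish while the gripper is still holding it there. Do not knock the gate, do not tip a block over, and leave the other things on the bench alone.

Things in the scene. Friction and masses are not known exactly. Their poses are not given: they have to be found in the camera images.
- block_a: glass test block, 36 x 26 x 70 mm, one of three alike, upright on the board. Origin: centre of underside. Narrow frosted (matt white) faces on its +x and -x, 36 mm apart, 22 mm wide: grip there. Polished clear faces on its +y and -y, 26 mm apart, 26 x 64 mm, 2 mm proud: not to be touched. Weighs 165 g (two crown blocks) or 340 g (the flint), within a tenth; which is which varies and cannot be seen
- block_b: glass test block, 36 x 26 x 70 mm, one of three alike, upright on the board. Origin: centre of underside. Narrow frosted (matt white) faces on its +x and -x, 36 mm apart, 22 mm wide: grip there. Polished clear faces on its +y and -y, 26 mm apart, 26 x 64 mm, 2 mm proud: not to be touched. Weighs 165 g (two crown blocks) or 340 g (the flint), within a tenth; which is which varies and cannot be seen
- block_c: glass test block, 36 x 26 x 70 mm, one of three alike, upright on the board. Origin: centre of underside. Narrow frosted (matt white) faces on its +x and -x, 36 mm apart, 22 mm wide: grip there. Polished clear faces on its +y and -y, 26 mm apart, 26 x 64 mm, 2 mm proud: not to be touched. Weighs 165 g (two crown blocks) or 340 g (the flint), within a tenth; which is which varies and cannot be seen
- board: flat plywood board, 110 x 270 mm, 10 mm thick, fixed to the bench, on which the blocks stand in a row along its y. Origin: centre of its underside; top at its z = 10 mm. The two crown blocks are also called crown_one and crown_two, the heavy one flint, each with the same origin and axes as its block
- gate: light gate, fixed: aluminium base plate 60 x 250 mm, 12 mm thick, with a round lamp head (-y end) and a square receiver head (+y end) facing each other along its own y. Inner faces of the heads at y = -64 and +58 mm, outer ends at -118 and +118 mm; heads up to 49 mm wide in x, tops 105 mm above the bench; the gap is open above. Origin: centre of underside, z up
- beam_mid (a point): middle of the light beam, 80 mm above the gate's underside (and the bench), midway between lamp and receiver; axes as the gate's: the 10 mm wide level beam runs along y
- paste_tin: round red and white paste tin, 67 mm across, 27 mm high, origin at the centre of its underside; a bystander to be left alone
- masking_roll: roll of masking tape lying flat, 104 mm across, 25 mm high, origin at the centre of its underside; a bystander to be left alone
- compound_bar: wedge of green polishing compound, 48 x 126 x 42 mm, origin at the centre of its underside; a bystander to be left alone
Mind the look-alikes: they are no part of the job. What is shaped like the block_b but black or green is not meant.

How it is judged (in metres and radians):
On the way:
1. the heavy flint block is lifted off the board in the gripper (height (world z) of flint above 0.018 m and contact force between the fingers and flint above 1 N and contact force between board and flint below 0.05 N), for 0.2 s.
At the end, for the whole second after the job is handed in: Flint block held still by the fingers alone: middle within 7 mm of the beam sideways, 10 mm in height, 20 mm of midway; upright within 0.12 rad, square to the beam within 0.15 rad. Lighter blocks upright on the board and bystanders, all within 30 mm of where they began (x of flint in the frame of beam_mid between -0.007 and 0.007 m and y of flint in the frame of beam_mid between -0.02 and 0.02 m and z of flint in the frame of beam_mid between -0.045 and -0.025 m and angle between the y axis of flint and the y axis of beam_mid, either way round below 0.15 rad and angle between flint's own z axis and vertical below 0.12 rad and linear speed of each of flint, crown_one, crown_two below 0.02 m/s and contact force between the fingers and flint above 1 N and contact force between gate and flint below 0.05 N and distance of each of crown_one, crown_two, paste_tin, masking_roll, compound_bar from where it was at the start of the episode below 0.03 m and angle between each of crown_one, crown_two's own z axis and vertical below 0.1 rad and height (world z) of each of crown_one, crown_two below 0.015 m and contact force between the fingers and crown_one below 0.05 N and contact force between the fingers and crown_two below 0.05 N); the arm keeps its last pose, push and grip.
It fails at once if the robot touches a polished face of a block (contact force between any of the fingers, the arm and flint_c1 above 0.3 N or contact force between any of the fingers, the arm and flint_c2 above 0.3 N or contact force between any of the fingers, the arm and crown_one_c1 above 0.3 N or contact force between any of the fingers, the arm and crown_one_c2 above 0.3 N or contact force between any of the fingers, the arm and crown_two_c1 above 0.3 N or contact force between any of the fingers, the arm and crown_two_c2 above 0.3 N).
It fails at once if a block is tipped over (angle between any of flint, crown_one, crown_two's own z axis and vertical above 0.6 rad).
It fails at once if the gate is knocked by the robot or a block (contact force between any of the fingers, the arm, flint, crown_one, crown_two and gate above 3 N).
It fails at once if a bystander is pushed away (distance of any of paste_tin, masking_roll, compound_bar from where it was at the start of the episode above 0.03 m).
It also fails if it takes over 61 s, if anything falls off the work surface, if the arm or the gripper's body presses on something with over 40 N, if the wrist force passes 120 N, or if a joint passes its speed limit or range.

ROBOT

A 6-joint arm with a two-finger parallel gripper is mounted at the origin on a cart in front of the work surface, level with it; the furniture and walls round the work are solid. World frame = base frame: x ahead of the robot, y to its left, z up, the work surface at z = 0. Lengths are in m, angles in degrees, forces in N, time in s.
With the tool pointing down it reaches from about 0.375 to 0.925 m from the base axis. Payload 5.7 kg.
Tool frame: the origin (TCP) lies between the finger pads; the fingertips stand bot.finger_overhang ahead of it and the grasp point (between the pads) lies 11 mm behind it (bot.finger_overhang is the distance from the TCP to the fingertips, in m); z points along the fingers, y is the line along which they close (so a half turn about z gives the same grasp; the last joint's range is limited). The gripper opens to 88 mm and grips with 3 to 60 N. Pads are 20 mm wide; open, the fingers measure 115 mm over their backs; the gripper's body (75 mm by 178 mm) begins 61 mm behind the grasp point.
Start: joints at [64.166, 20.558, 86.54, -0, 72.909, -6.595], TCP at [0.198, 0.566, 0.231] pointing down, gripper open.
Joint ranges: [-170.27, 170.27], [-57.76, 135], [12.27, 136.19], [-55.21, 235.2], [11.17, 155.16], [-170.74, 170.74]. Speed limits (degrees/s): [136.94, 136.94, 180, 180, 180, 180].

INTERFACE

Orientations are given as [roll, pitch, yaw] about the fixed x, y, z axes, in that order (R = Rz(yaw) Ry(pitch) Rx(roll)).
In Python, from workcell import bot, imaging, sign_off gives the robot as it stands.
- The arm moves only by the tool play_rows, never from a script. Its argument "motion" is a list that holds one entry, the list of rows, each a list of 7 numbers: the turn, a rotation vector about the world's x, y, z in degrees, then the shift along the world's x, y, z in mm, then the opening, from 0 (shut) to 1 (fully open). A call has 1 to 8 rows; each row shifts and turns the commanded pose from where the row before left it; what a row does not reach is not made up. A row lasts 1/8 s, in which the tool goes at most 62.5 mm and 10.7 degrees, less where a joint would pass 70% of its speed; a pose out of reach is approached as far as the arm can. A call with a gripper value outside its range is refused whole. The fingers move at their own pace and stop on an object; "force" is the grip in N (left out, the last holds). Time passes only in rows, so rows that do not move let the fingers close. It gives the time, the measured TCP pose, the force, the opening and the grip force at its end, in the units of the state.
- bot.state(): the state, without advancing time (a new reading comes with each control period).
- imaging.camera(name): name is "side" or "top" or "wrist"; returns the picture (480x640x3 uint8, red, green, blue); there is no depth.
- imaging.camera_info(name): a dict with "fx", "fy", "cx", "cy" (pixels), "R" (3x3) and "t" (3): a world point X has camera coordinates R X + t. Camera axes: x right, y down, z forward; pixel columns grow to the right and rows downward; lengths in m; the calibration is good to about 2 mm. A picture is of the moment at which its call begins: read the wrist's pose just before it. camera_info takes no time and is no camera call; for the wrist camera it gives the pose at the moment of the call.
- sign_off(): hands the job in; it is judged then, once.
The state is a dict: "clock": time; "q": joint angles; "dq": joint speeds; "joint_efforts": joint torques, N m; "position": TCP position; "ee_rot": TCP orientation; "wrist_force": force on the tool from outside, world axes, zero at the start; "wrist_torque": the same for the moment, N m; "grip_width": finger opening in m; "gripper_force": force on a finger pad.
Only numpy, scipy, OpenCV 4.12 (cv2) and the standard library are available. Lean on these libraries where they do the work, as an engineer would, in place of code of your own. Each camera call takes 0.05 s, during which the arm holds its last target. There are 200 camera calls.

## Working session

There is one attempt and no reset: what is moved stays moved. The work goes in short steps, Python scripts to look and compute and a tool call to move; the robot and the scene stay as the last step left them, time stands still between calls to the robot, and variables do not carry over. Pictures are saved under pics/ and viewed, at most 10 in all, crops included, and the job is handed in when it is done.

Besides the shell and the picture viewer there is one more tool, called after "Emit:" in YAML: its name, and indented under it one key for each argument. play_rows: Moves the arm, as the interface text tells. Its arguments: {"type":"object","properties":{"motion":{"type":"array","items":{"type":"array","items":{"type":"array","items":{"type":"number"}}}},"force":{"type":"number"}},"required":["motion"]}

```bash
mkdir -p pics; python3 - <<'E'
from workcell import bot, imaging
import cv2,pickle
print(bot.state(), bot.finger_overhang)
d={}
for n in ("top","side","wrist"):
    i=imaging.camera_info(n); im=imaging.camera(n); d[n]=(i,im)
    cv2.imwrite(f"pics/{n}0.png",im[:,:,::-1])
    print(n,i['fx'],i['R'].round(3).tolist(),(-i['R'].T@i['t']).round(3))
pickle.dump(d,open("v0.pkl","wb"))
E
```

```text
{'clock': 0.0, 'q': array([ 6.41644068e+01,  2.05972615e+01,  8.65981496e+01, -1.03870839e-03,
        7.29104159e+01, -6.59496923e+00]), 'dq': array([ 0.00989248, -0.00704709,  0.00100266, -0.03673966,  0.01048667,
       -0.02805509]), 'joint_efforts': array([ 1.17226275e-03, -5.15365255e+01, -2.70730412e+01,  6.74950099e-02,
        3.49274289e-02, -1.61819121e-04]), 'position': array([0.19743705, 0.5658602 , 0.22982217]), 'ee_rot': array([-1.79894759e+02, -1.11685137e-02,  1.60759672e+02]), 'wrist_force': array([-0.26322828, -0.08447478,  1.36173565]), 'wrist_torque': array([-0.03536713, -0.06683044,  0.09425936]), 'gripper_force': 0.0, 'grip_width': 0.08815132974229921} 0.008
top 478.7752403548052 [[-0.009, -1.0, -0.007], [-0.992, 0.01, -0.122], [0.122, 0.005, -0.992]] [ 0.377 -0.011  1.307]
side 577.4659577582213 [[-0.845, 0.534, 0.012], [0.408, 0.659, -0.632], [-0.345, -0.529, -0.775]] [1.061 0.771 1.195]
wrist 425.94028123632506 [[0.328, 0.945, -0.002], [0.906, -0.314, 0.284], [0.267, -0.095, -0.959]] [0.124 0.592 0.384]
```

View pics/top0.png

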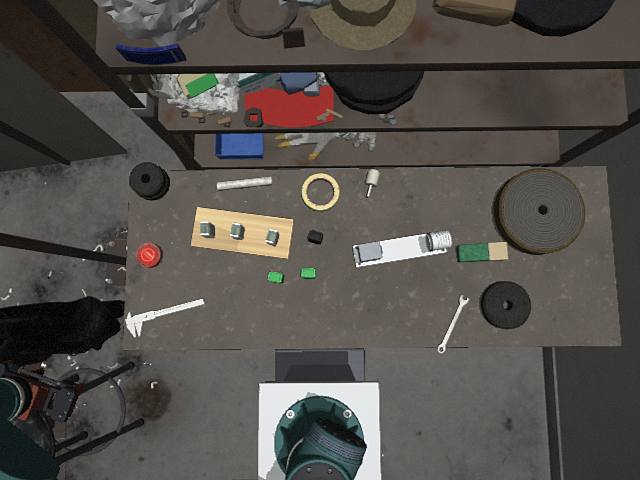

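View pics/side0.png

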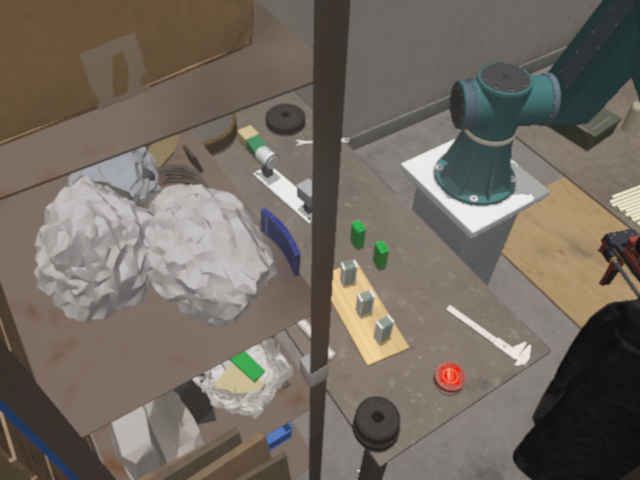

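Top view: the blocks stand on the plywood board at about (206,229), (237,231) and (272,237). The gate runs from the receiver at (369,252) to the lamp at (438,241), and the look-alikes are black at (315,237) and green at (276,277) and (308,272). Next I'll get rough coordinates so I can bring the wrist camera over them.

```bash
cat > h.py <<'E'
import numpy as np,cv2,pickle
def ray(i,p):
    d=i['R'].T@np.array([(p[0]-i['cx'])/i['fx'],(p[1]-i['cy'])/i['fy'],1]); return -i['R'].T@i['t'],d
def onz(i,p,z):
    o,d=ray(i,p); return o+d*(z-o[2])/d[2]
def cross(rs):
    A=np.zeros((3,3));b=np.zeros(3)
    for o,d in rs:
        d=d/np.linalg.norm(d);P=np.eye(3)-np.outer(d,d);A+=P;b+=P@o
    X=np.linalg.solve(A,b); return X,[np.linalg.norm(np.cross(X-o,d/np.linalg.norm(d))) for o,d in rs]
def proj(i,X):
    c=i['R']@np.asarray(X)+i['t']; return np.array([i['fx']*c[0]/c[2]+i['cx'],i['fy']*c[1]/c[2]+i['cy']])
E
python3 - <<'E'
from h import *
from workcell import bot
d=pickle.load(open('v0.pkl','rb'));i=d['top'][0]
for p in [(206,229),(237,231),(272,237)]: print(onz(i,p,.05).round(3))
for p in [(357,255),(447,243),(369,252),(438,241),(458,252)]: print(onz(i,p,.05).round(3))
for n in ('wrist',):
    j=d[n][0]; print(j['cx'],j['cy'],j['fy'])
    s=bot.state();from scipy.spatial.transform import Rotation as R
    T=R.from_euler('xyz',s['ee_rot'],degrees=True).as_matrix()
    print("cam in tool",(T.T@(-j['R'].T@j['t']-s['position'])).round(4), (T.T@j['R'].T).round(3).tolist())
E
```

```text
[0.556 0.295 0.05 ]
[0.55  0.213 0.05 ]
[0.533 0.12  0.05 ]
[ 0.483 -0.104  0.05 ]
[ 0.512 -0.342  0.05 ]
[ 0.49  -0.136  0.05 ]
[ 0.518 -0.319  0.05 ]
[ 0.488 -0.37   0.05 ]
312.75492897412596 232.04913098836835 425.94028123632506
cam in tool [ 0.0778 -0.     -0.1541] [[0.001, -0.959, -0.284], [1.0, 0.001, -0.0], [0.0, -0.284, 0.959]]
```

View pics/wrist0.png

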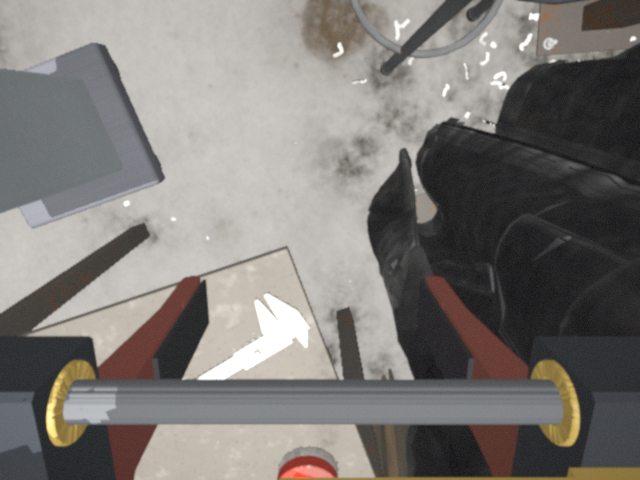

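Emit:
play_rows:
  motion:
    - [[0, 0, 0, 40, -30, 2, 1], [0, 0, 0, 45, -34, 2, 1], [0, 0, 0, 45, -34, 2, 1], [0, 0, 0, 45, -34, 2, 1], [0, 0, 0, 45, -34, 2, 1], [0, 0, 0, 45, -34, 2, 1], [0, 0, 0, 45, -34, 2, 1], [0, 0, 0, 45, -34, 2, 1]]

```text
clock: 1.15
position: [0.5539, 0.2971, 0.2464]
ee_rot: [-180.0, -0.0, 160.8]
wrist_force: [0.4, 0.4, -0.4]
grip_width: 0.0877
gripper_force: 0.0
```

Emit:
play_rows:
  motion:
    - [[0, 0, 2, 40, -34, 0, 1], [0, 0, 2, 28, -24, 0, 1], [0, 0, 0, 0, 0, 0, 1], [0, 0, 0, 0, 0, 0, 1]]

```text
clock: 1.65
position: [0.6199, 0.2407, 0.2461]
ee_rot: [-180.0, -0.1, 164.7]
wrist_force: [-0.2, -0.6, -0.6]
grip_width: 0.0878
gripper_force: 0.0
```

```bash
cat > snap.py <<'E'
import sys
from workcell import bot, imaging
import cv2,pickle
n=sys.argv[1]; s=bot.state()
i=imaging.camera_info('wrist'); im=imaging.camera('wrist')
pickle.dump((i,im),open(n+'.pkl','wb')); cv2.imwrite(f'pics/{n}.png',im[:,:,::-1])
print({k:s[k].round(4).tolist() if k!='clock' else s[k] for k in('clock','position','ee_rot','wrist_force')})
E
python3 snap.py w1
```

```text
{'clock': 1.65, 'position': [0.6199, 0.2407, 0.2461], 'ee_rot': [-179.9809, -0.0853, 164.7243], 'wrist_force': [-0.215, -0.6219, -0.5858]}
```

View pics/w1.png

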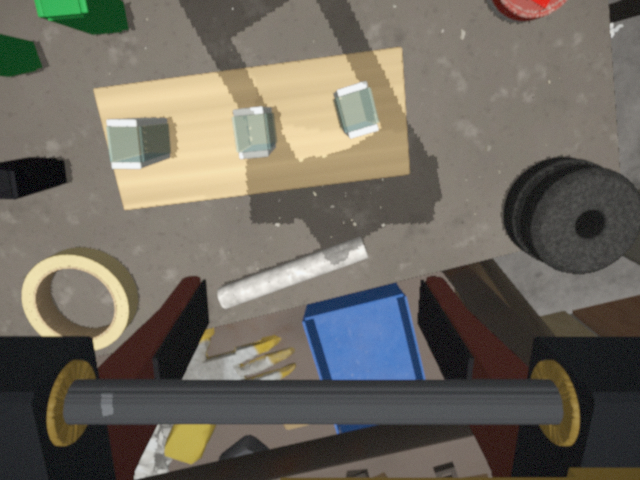

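Emit:
play_rows:
  motion:
    - [[0, 0, 0, -5, -40, 0, 1], [0, 0, 0, -5, -40, 0, 1], [0, 0, 0, -5, -40, 0, 1], [0, 0, 0, 0, 0, 0, 1], [0, 0, 0, 0, 0, 0, 1]]

```text
clock: 2.33
position: [0.6053, 0.1218, 0.2469]
ee_rot: [180.0, 0.0, 164.8]
wrist_force: [0.0, 0.5, 0.5]
grip_width: 0.0877
gripper_force: 0.0
```

```bash
python3 snap.py w2
```

```text
{'clock': 2.325, 'position': [0.6053, 0.1218, 0.2469], 'ee_rot': [179.9579, 0.0041, 164.7967], 'wrist_force': [0.0209, 0.4801, 0.4702]}
```

View pics/w2.png

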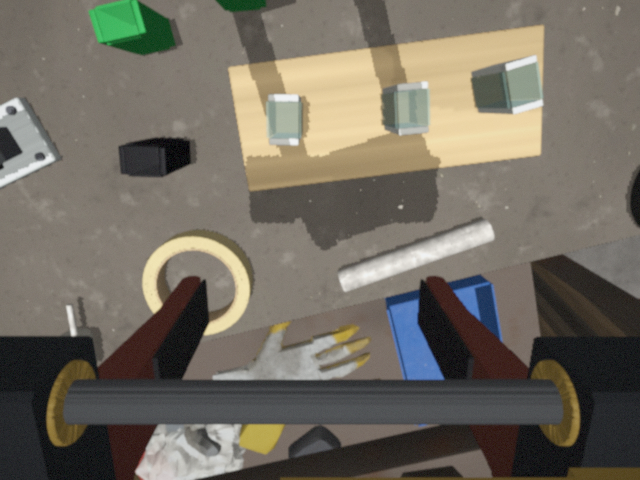

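```bash
python3 - <<'E'
from h import *
a=pickle.load(open('w1.pkl','rb'))[1];b=pickle.load(open('w2.pkl','rb'))[1]
def c(im,x,y): return cv2.resize(im[y-40:y+50,x-45:x+45],(266,266),interpolation=cv2.INTER_CUBIC)
t=np.vstack([np.hstack([c(a,138,140),c(a,253,130),c(a,357,110)]),np.hstack([c(b,285,120),c(b,408,108),c(b,510,85)])])
cv2.imwrite('pics/crop.png',t[:,:,::-1])
for nm,im,cs in (('w1',a,[(138,140),(253,130),(357,110)]),('w2',b,[(285,120),(408,108),(510,85)])):
  for x,y in cs:
    s=im[y-40:y+50,x-45:x+45].astype(int); hsv=cv2.cvtColor(s.astype(np.uint8),cv2.COLOR_RGB2HSV)
    m=((hsv[:,:,1]<40)&(hsv[:,:,2]>165)).astype(np.uint8)
    n,l,st,ce=cv2.connectedComponentsWithStats(m)
    for k in range(1,n):
      if st[k,4]>25: 
        r=cv2.minAreaRect(np.argwhere(l==k)[:,::-1].astype(np.float32)); print(nm,(x,y),st[k,4],(np.array(r[0])+[x-45,y-40]).round(1),np.round(r[1],1),round(r[2],1))
E
```

```text
w1 (138, 140) 858 [123.  143.6] [52.3 30.8] 83.8
w1 (253, 130) 1493 [249.4 132.5] [50.9 31.2] 83.1
w1 (357, 110) 1361 [358.3 109.2] [52.2 33.5] 74.7
w2 (285, 120) 1380 [282.  119.5] [51. 32.] 90.0
w2 (408, 108) 1102 [413.9 107.9] [53.4 31.1] 88.5
w2 (510, 85) 625 [524.3  84.1] [55.3 32.8] 81.5
```

View pics/crop.png

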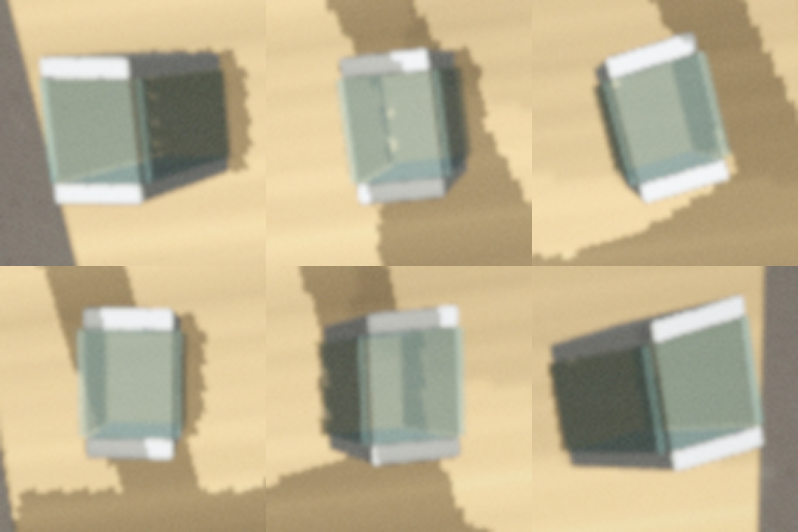

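The crops show white frosted strips at the world ±x ends of each block, clear at all four corners of each top. I'll triangulate those corners, then look at the gate from two wrist positions.

```bash
python3 - <<'E'
from h import *
i1=pickle.load(open('w1.pkl','rb'))[0];i2=pickle.load(open('w2.pkl','rb'))[0]
# crop px -> image px ; TL TR BL BR
A={'P1':((0,0,138,140),[(40,58),(130,57),(57,202),(144,202)],(0,266,285,120),[(86,310),(172,309),(88,457),(172,459)]),
'P2':((266,0,253,130),[(342,62),(430,50),(362,202),(446,195)],(266,266,408,108),[(367,317),(457,307),(374,464),(460,455)]),
'P3':((532,0,357,110),[(603,62),(693,36),(645,201),(728,176)],(532,266,510,85),[(651,322),(743,297),(674,468),(763,441)])}
f=lambda o,p:np.array([(p[0]-o[0])/2.956+o[2]-45.-.33,(p[1]-o[1])/2.956+o[3]-40-.33])
for k,(o1,c1,o2,c2) in A.items():
  X=[]
  for p,q in zip(c1,c2):
    x,r=cross([ray(i1,f(o1,p)),ray(i2,f(o2,q))]);X.append(x);print(k,x.round(4),np.round(r,4))
  X=np.array(X);ax=X[[0,1]].mean(0)-X[[2,3]].mean(0)
  print(k,'centre',X.mean(0).round(4),'len',np.linalg.norm(ax).round(4),'xaxis yaw',np.degrees(np.arctan2(ax[1],ax[0])).round(1),'wid',np.linalg.norm(X[0]-X[1]).round(4))
  for i,o,c in((i1,o1,c1),(i2,o2,c2)):
    Y=np.array([onz(i,f(o,p),.08) for p in c]);ax=Y[[0,1]].mean(0)-Y[[2,3]].mean(0);print('   plane .08',Y.mean(0).round(4),np.degrees(np.arctan2(ax[1],ax[0])).round(1),np.linalg.norm(ax).round(4))
E
```

```text
P1 [0.5144 0.1139 0.0804] [0.0001 0.0001]
P1 [0.5196 0.134  0.077 ] [0. 0.]
P1 [0.5482 0.1042 0.0807] [0. 0.]
P1 [0.5542 0.1242 0.0777] [0.0001 0.0001]
P1 centre [0.5341 0.1191 0.0789] len 0.0356 xaxis yaw 164.2 wid 0.021
   plane .08 [0.534  0.1195 0.08  ] 163.9 0.0355
   plane .08 [0.5341 0.1191 0.08  ] 164.2 0.0354
P2 [0.5323 0.2044 0.0771] [0.0003 0.0003]
P2 [0.5355 0.2262 0.0767] [0. 0.]
P2 [0.5666 0.1988 0.0781] [0.0001 0.0001]
P2 [0.5702 0.2199 0.0783] [0.0001 0.0001]
P2 centre [0.5512 0.2123 0.0775] len 0.035 xaxis yaw 170.2 wid 0.022
   plane .08 [0.5512 0.2127 0.08  ] 169.9 0.0347
   plane .08 [0.5509 0.2118 0.08  ] 170.7 0.0349
P3 [0.5384 0.2797 0.0812] [0.0004 0.0004]
P3 [0.5384 0.3021 0.0799] [0.0003 0.0003]
P3 [0.5733 0.2818 0.0784] [0.0002 0.0002]
P3 [0.5726 0.303  0.0799] [0.0003 0.0003]
P3 centre [0.5557 0.2917 0.0798] len 0.0346 xaxis yaw -177.5 wid 0.0225
   plane .08 [0.556  0.2916 0.08  ] -177.6 0.0344
   plane .08 [0.5553 0.2916 0.08  ] -178.6 0.0345
```

Emit:
play_rows:
  motion:
    - [[0, 0, 0, -3, -50, 0, 1], [0, 0, 0, -3, -50, 0, 1], [0, 0, 0, -3, -50, 0, 1], [0, 0, 0, -3, -50, 0, 1], [0, 0, 0, -3, -50, 0, 1], [0, 0, 0, -3, -50, 0, 1], [0, 0, 0, 0, 0, 0, 1], [0, 0, 0, 0, 0, 0, 1]]

```text
clock: 3.38
position: [0.588, -0.1781, 0.2464]
ee_rot: [180.0, -0.0, 164.8]
wrist_force: [1.0, 0.9, -0.0]
grip_width: 0.0879
gripper_force: 0.0
```

```bash
python3 snap.py w3
```

```text
{'clock': 3.375, 'position': [0.588, -0.1781, 0.2464], 'ee_rot': [179.9503, -0.0267, 164.8013], 'wrist_force': [1.0017, 0.8661, -0.0416]}
```

Emit:
play_rows:
  motion:
    - [[0, 0, 0, 0, -40, 0, 1], [0, 0, 0, 0, -40, 0, 1], [0, 0, 0, 0, -20, 0, 1], [0, 0, 0, 0, 0, 0, 1], [0, 0, 0, 0, 0, 0, 1]]

```text
clock: 4.05
position: [0.5877, -0.2778, 0.2465]
ee_rot: [179.9, -0.0, 164.8]
wrist_force: [0.6, 0.6, -0.9]
grip_width: 0.0878
gripper_force: 0.0
```

```bash
python3 snap.py w4; python3 -c "
import cv2,numpy as np
a=cv2.imread('pics/w3.png');b=cv2.imread('pics/w4.png')
cv2.imwrite('pics/g.png',np.vstack([a[:290],b[:290]]))"
```

```text
{'clock': 4.05, 'position': [0.5877, -0.2778, 0.2465], 'ee_rot': [179.9475, -0.0424, 164.8142], 'wrist_force': [0.6026, 0.5839, -0.9138]}
```

View pics/g.png

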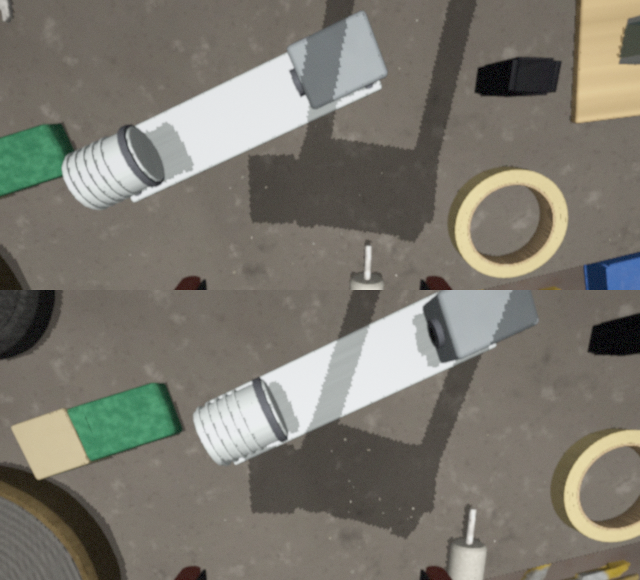

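The gate is at roughly (130–385, 15–210) in w3 and (200–535, 0–175) in w4: a white plate, ribbed lamp at left and square receiver at right. I'll fit the plate edges at z=12 mm and the head corners at z=105 mm.

```bash
python3 - <<'E'
from h import *
V={n:pickle.load(open(n+'.pkl','rb')) for n in('w3','w4')}
def edge(n,p,q):
    i,im=V[n];g=cv2.GaussianBlur(cv2.cvtColor(im,cv2.COLOR_RGB2GRAY),(3,3),0).astype(np.float32)
    p=np.array(p,float);q=np.array(q,float);nn=np.array([-(q-p)[1],(q-p)[0]])/np.linalg.norm(q-p);pts=[]
    for t in np.linspace(.08,.92,40):
        s=np.arange(-8,8.01,.5);c=p+t*(q-p)+s[:,None]*nn
        v=cv2.remap(g,c[:,0].astype(np.float32).reshape(1,-1),c[:,1].astype(np.float32).reshape(1,-1),1)[0]
        d=np.abs(np.gradient(v));k=d.argmax()
        if d[k]>8: pts.append(c[k])
    pts=np.array(pts,np.float32)
    l=cv2.fitLine(pts,cv2.DIST_HUBER,0,.01,.01).ravel();r=(pts-l[2:])@[-l[1],l[0]];ok=abs(r)<1.5
    l=cv2.fitLine(pts[ok],cv2.DIST_L2,0,.01,.01).ravel()
    print(n,'pts',len(pts),ok.sum(),abs(r[ok]).mean().round(2)); return l
L={}
for n,U,D in(('w3',((285,54),(165,110)),((310,117),(150,193))),('w4',((422,15),(275,82)),((440,80),(260,163)))):
    i=V[n][0]; ls=[]
    for e in(U,D):
        l=edge(n,*e); a,b=l[2:]-60*l[:2],l[2:]+60*l[:2]
        ls.append((onz(i,a,.012),onz(i,b,.012)))
    ys=[np.degrees(np.arctan2(*(x[1]-x[0])[[0,1]])) for x in ls]
    d=(ls[0][1]-ls[0][0]);d/=np.linalg.norm(d); d*=np.sign(d[1]); nrm=np.array([d[1],-d[0],0])
    w=[ (x[0]@nrm) for x in ls]
    print(n,'dir',d.round(4),'gate yaw',np.degrees(np.arctan2(-d[0],d[1])).round(2),ys,'offsets',np.round(w,4),'width',abs(w[0]-w[1]),'mid',np.mean(w))
# receiver top corners, z measured by two views
C3=[(289,50),(308,107),(364,12),(386,73)];C4=[(424,4),(443,71)]
for p,q in zip(C3[:2],C4):
    print('inner corner',cross([ray(V['w3'][0],p),ray(V['w4'][0],q)]))
for p in C3: print('w3 z.105',onz(V['w3'][0],p,.105).round(4))
# receiver-end plate corner in both views, lower side
for n,p in(('w3',(382,87)),('w4',(496,58))): print(n,'plate corner',onz(V[n][0],p,.012).round(4))
for n,p in(('w3',(133,201)),): print(n,'lamp plate corner',onz(V[n][0],p,.012).round(4))
# lamp rim top point
for n,ps in(('w3',[(121,126),(161,186)]),('w4',[(255,88),(285,150)])): print(n,[onz(V[n][0],p,.08).round(4) for p in ps])
E
```

```text
w3 pts 40 40 0.14
w3 pts 40 39 0.18
w3 dir [-0.1546  0.988   0.    ] gate yaw 8.9 [np.float64(-8.895764493665322), np.float64(-8.884481246341643)] offsets [0.4333 0.4928] width 0.059549532285821494 mid 0.4630593043324042
w4 pts 40 40 0.2
w4 pts 40 39 0.15
w4 dir [-0.1536  0.9881  0.    ] gate yaw 8.84 [np.float64(-8.837196290938213), np.float64(-8.902017246227418)] offsets [0.4334 0.4931] width 0.059732589090212895 mid 0.46322414531161893
inner corner (array([ 0.46894733, -0.16408263,  0.06911159]), [np.float64(0.002167812720468325), np.float64(0.0021678127204684153)])
inner corner (array([ 0.51323075, -0.16111533,  0.07613612]), [np.float64(0.0005109965656223244), np.float64(0.000510996565622345)])
w3 z.105 [ 0.4757 -0.1633  0.105 ]
w3 z.105 [ 0.5127 -0.1608  0.105 ]
w3 z.105 [ 0.4667 -0.1118  0.105 ]
w3 z.105 [ 0.5055 -0.1061  0.105 ]
w3 plate corner [ 0.5134 -0.0956  0.012 ]
w4 plate corner [ 0.5154 -0.0968  0.012 ]
w3 lamp plate corner [ 0.5511 -0.3412  0.012 ]
w3 [array([ 0.4899, -0.2965,  0.08  ]), array([ 0.5391, -0.2842,  0.08  ])]
w4 [array([ 0.49  , -0.2939,  0.08  ]), array([ 0.5375, -0.2854,  0.08  ])]
```

Gate: beam middle is at (0.504, −0.225) and yaw is 8.9°. The plate width measures 59.6 mm (60 given) and the block tops about 79 mm (80 given), both consistent. I'll start with P1, which needs tool yaw 74.2°.

Emit:
play_rows:
  motion:
    - [[0, 0, -10, -6, 44, 0, 1], [0, 0, -10, -6, 44, 0, 1], [0, 0, -10, -6, 44, 0, 1], [0, 0, -10, -6, 44, 0, 1], [0, 0, -10, -6, 44, 0, 1], [0, 0, -10, -6, 44, 0, 1], [0, 0, -10, -6, 44, 0, 1], [0, 0, -10, -6, 44, 0, 1]]

```text
clock: 5.1
position: [0.5387, 0.075, 0.2469]
ee_rot: [180.0, -0.0, 84.5]
wrist_force: [1.1, -0.6, -0.3]
grip_width: 0.088
gripper_force: 0.0
```

Emit:
play_rows:
  motion:
    - [[0, 0, -10, -6, 44, 0, 1], [0, 0, -0.6, 0, 1, -40, 1], [0, 0, 0, 0, 0, -40, 1], [0, 0, 0, 0, 0, 0, 1], [0, 0, 0, 0, 0, 0, 1]]

```text
clock: 5.72
position: [0.5342, 0.118, 0.1679]
ee_rot: [179.9, -0.0, 74.2]
wrist_force: [-0.1, -0.1, 0.4]
grip_width: 0.088
gripper_force: 0.0
```

Emit:
play_rows:
  motion:
    - [[0, 0, 0, 0, 1, -40, 1], [0, 0, 0, 0, 0, -40, 1], [0, 0, 0, 0, 0, -27, 1], [0, 0, 0, 0, 0, -20, 1], [0, 0, 0, 0, 0, 0, 1], [0, 0, 0, 0, 0, 0, 1]]

```text
clock: 6.48
position: [0.5353, 0.1186, 0.0413]
ee_rot: [179.8, -0.1, 74.2]
wrist_force: [0.1, -0.5, -1.2]
grip_width: 0.0878
gripper_force: 0.0
```

Emit:
play_rows:
  motion:
    - [[0, 0, 0, 0, 0, 0, 0.3], [0, 0, 0, 0, 0, 0, 0.3], [0, 0, 0, 0, 0, 0, 0.3], [0, 0, 0, 0, 0, 0, 0.3], [0, 0, 0, 0, 0, 0, 0.3], [0, 0, 0, 0, 0, 0, 0.3]]
  force: 20

```text
clock: 7.22
position: [0.5336, 0.1184, 0.0396]
ee_rot: [-180.0, 0.0, 74.2]
wrist_force: [0.1, -0.1, 0.2]
grip_width: 0.0358
gripper_force: 20.0
```

Emit:
play_rows:
  motion:
    - [[0, 0, 0, 0, 0, 10, 0.3], [0, 0, 0, 0, 0, 15, 0.3], [0, 0, 0, 0, 0, 15, 0.3], [0, 0, 0, 0, 0, 0, 0.3], [0, 0, 0, 0, 0, 0, 0.3], [0, 0, 0, 0, 0, 0, 0.3], [0, 0, 0, 0, 0, 0, 0.3]]
  force: 25

```text
clock: 8.1
position: [0.5333, 0.1184, 0.0792]
ee_rot: [-179.9, 0.0, 74.2]
wrist_force: [-0.3, -0.2, -2.9]
grip_width: 0.0361
gripper_force: 25.0
```

```bash
cat > wt.py <<'E'
from workcell import bot, imaging
import numpy as np
f=[]
for _ in range(10):
    f.append(bot.state()['wrist_force']); imaging.camera('top')
f=np.array(f);s=bot.state();print(f.mean(0).round(2),f.std(0).round(2),s['position'],s['ee_rot'],s['grip_width'],s['clock'])
E
python3 wt.py
```

```text
[-0.24 -0.1  -3.17] [0.33 0.42 0.69] [0.53369146 0.11842962 0.07960553] [-1.79992073e+02 -4.99522148e-04  7.41582617e+01] 0.035371782357539856 8.6
```

The lift reads 3.2 ± 0.2 N, against 3.3 N expected for flint and 1.6 N for crown, so P1 is the flint. Now I'll carry it over to the gate, high up.

Emit:
play_rows:
  motion:
    - [[0, 0, 0, 0, 0, 25, 0.3], [0, 0, 0, 0, 0, 40, 0.3], [0, 0, 0, 0, 0, 35, 0.3], [0, 0, 3, -3, -33, 0, 0.3], [0, 0, 3, -3, -40, 0, 0.3], [0, 0, 4, -4, -45, 0, 0.3], [0, 0, 4, -4, -45, 0, 0.3], [0, 0, 4, -4, -45, 0, 0.3]]

```text
clock: 9.6
position: [0.5154, -0.0909, 0.1797]
ee_rot: [180.0, 0.0, 92.3]
wrist_force: [0.4, -1.0, -2.5]
grip_width: 0.036
gripper_force: 25.0
```

Emit:
play_rows:
  motion:
    - [[0, 0, 3, -4, -45, 0, 0.3], [0, 0, 3, -4, -45, 0, 0.3], [0, 0, 0.7, -4, -35, 0, 0.3], [0, 0, 0, 0, -10, 0, 0.3], [0, 0, 0, 0, 0, 0, 0.3], [0, 0, 0, 0, 0, 0, 0.3]]

```text
clock: 10.35
position: [0.5036, -0.2232, 0.1795]
ee_rot: [-180.0, -0.1, 98.9]
wrist_force: [0.0, 1.0, -2.8]
grip_width: 0.0359
gripper_force: 25.0
```

```bash
python3 snap.py w5
```

```text
{'clock': 10.35, 'position': [0.5036, -0.2232, 0.1795], 'ee_rot': [-179.9754, -0.0556, 98.9002], 'wrist_force': [0.0, 1.038, -2.7585]}
```

View pics/w5.png

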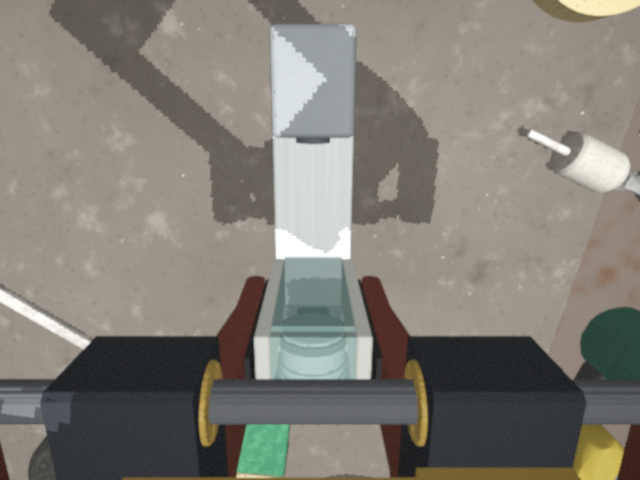

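The wrist view shows the plate and receiver centred at column 313, and the block also centred at about 313 and square to the gate. I'll lower it 105 mm.

Emit:
play_rows:
  motion:
    - [[0, 0, 0, 0, -1, -20, 0.3], [0, 0, 0, 0, -1, -25, 0.3], [0, 0, 0, 0, 0, -25, 0.3], [0, 0, 0, 0, 0, -20, 0.3], [0, 0, 0, 0, 0, -15, 0.3], [0, 0, 0, 0, 0, 0, 0.3], [0, 0, 0, 0, 0, 0, 0.3], [0, 0, 0, 0, 0, 0, 0.3]]

```text
clock: 11.4
position: [0.5044, -0.2269, 0.0755]
ee_rot: [179.9, 0.1, 98.9]
wrist_force: [-1.0, -0.2, -3.8]
grip_width: 0.0359
gripper_force: 25.0
```

```bash
python3 snap.py w6; python3 - <<'E'
from workcell import imaging
import cv2,numpy as np
s=imaging.camera('side')[150:260,230:340];t=imaging.camera('top')[200:300,170:460]
w=cv2.imread('pics/w6.png')[200:400,160:480]
a=cv2.resize(s,(330,330),interpolation=2)[:,:,::-1];b=cv2.resize(t,(798,270))[:,:,::-1]
c=np.hstack([a,cv2.resize(w,(468,330))]);c=c[:,:798]
cv2.imwrite('pics/fin.png',np.vstack([c[:, :798],b]))
E
```

```text
{'clock': 11.4, 'position': [0.5044, -0.2269, 0.0755], 'ee_rot': [179.9293, 0.0637, 98.8638], 'wrist_force': [-1.0386, -0.1566, -3.784]}
```

View pics/fin.png

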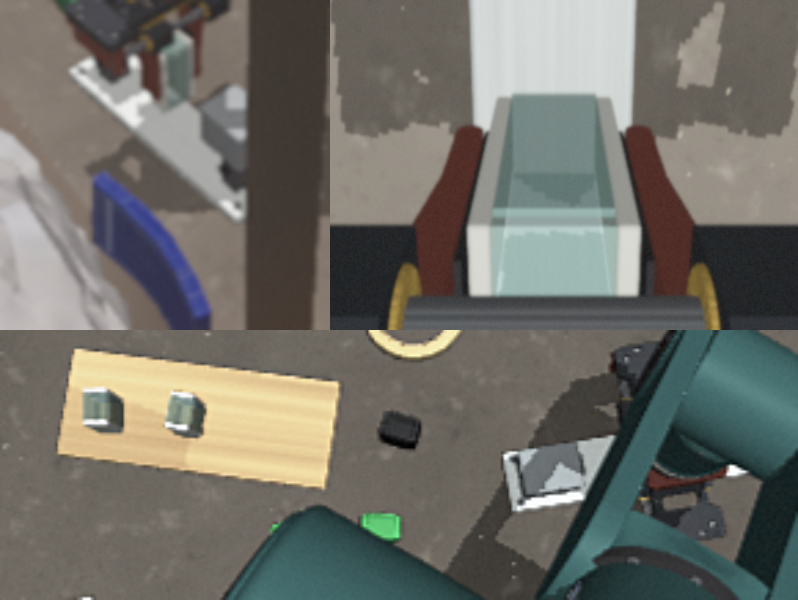

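The block is held upright, centred on the plate and clear of it. The other two blocks still stand on the board, so I'm handing in.

```bash
python3 -c "
from workcell import sign_off
print(sign_off())"
```

```text
the job is handed in; nothing more can be done
None
```

I found the flint on the first lift (3.2 N, against about 1.6 N for crown) and handed the job in with the gripper holding it upright and square in the middle of the light gate; the sign-off returned no verdict, and the other two blocks were never touched.

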